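# Set two washed glasses into the gaps of a crowded draining tray

### The job

Take the two glasses that lean in the slanted wire stand and set them gently down on the black draining tray, mouth down and upright, flat on its floor inside the rim, in whatever gaps are free. Neither the glasses nor the gripper may touch or shift the mugs, tumblers, bowls and jar that already stand there, and the two glasses must not touch each other.

Things in the scene. Friction and masses are not known exactly. Their poses are not given: they have to be found in the camera images.
- wet_glass_1: Washed ribbed green-tinted glass tumbler, mouth down; 68 mm diameter up to 82 mm above its rim, 60 mm above that, 104 mm tall. Origin: centre of the rim plane; z axis from rim to closed end. 0.13 to 0.27 kg. It starts in the right-hand (stand's -y) cradle of the drip stand, closed end up and about 36 degrees (34 to 40) from vertical towards the robot (along the stand's -x). On the tray its z axis shall be vertical and its origin at the tray floor
- wet_glass_2: Washed ribbed green-tinted glass tumbler, mouth down; 68 mm diameter up to 82 mm above its rim, 60 mm above that, 104 mm tall. Origin: centre of the rim plane; z axis from rim to closed end. 0.13 to 0.27 kg. It starts in the left-hand (stand's +y) cradle of the drip stand, closed end up and about 36 degrees (34 to 40) from vertical towards the robot (along the stand's -x). On the tray its z axis shall be vertical and its origin at the tray floor
- drip_stand: Fixed steel wire stand, pan 170 (x) x 235 (y) x 14 mm; origin at the pan's underside centre, -x side towards the robot. Cradles at y = -66 and +66 mm; rim centre of each glass at x = 35, z = 40 mm, its axis about along (-0.59, 0, 0.81). It lies on two rods (up to 84 mm along its under side) and a ledge 76 x 66 mm below its rim; its upper side and flanks along y are free, 64 mm between the glasses
- drip_tray: Fixed black ribbed draining tray, 300 (x) x 340 (y) mm, inside its rim 293 x 333 mm; rim 22 mm high, floor 3.5 mm above the origin. Origin: centre of the underside; x, y along the sides. Two white bowls stand on edge in it, fixed: they fill x +16 to +74 mm, y -164 to -60 mm, up to 123 mm high. A wall shelf hangs 585 mm up, behind the tray's back (+x) edge
- cream_mug: Cream stoneware mug, mouth down, 85 mm tall, leave it alone. Origin: at the rim plane, centre of the 72 x 107 mm outline; z axis up. The round body (72 mm diameter) is centred 17 mm from the origin along the mug's +y; the handle, 12 mm thick, reaches 54 mm from the origin along its -y. Stands on the tray
- tray_tumbler_1: Already on the tray, leave it alone: ribbed green-tinted glass tumbler, mouth down; 68 mm diameter up to 82 mm above its rim, 60 mm above that, 104 mm tall. Origin: centre of the rim plane; z axis from rim to closed end
- tray_tumbler_2: Already on the tray, leave it alone: ribbed green-tinted glass tumbler, mouth down; 68 mm diameter up to 82 mm above its rim, 60 mm above that, 104 mm tall. Origin: centre of the rim plane; z axis from rim to closed end
- tray_tumbler_3: Already on the tray, leave it alone: ribbed green-tinted glass tumbler, mouth down; 68 mm diameter up to 82 mm above its rim, 60 mm above that, 104 mm tall. Origin: centre of the rim plane; z axis from rim to closed end
- sugar_jar: Glass sugar jar with a cork lid, 75 mm diameter, 110 mm tall, standing on the worktop between robot and stand; leave it alone. Origin: centre of its underside; z axis up
- green_mug: Pale green stoneware mug, mouth down, 86 mm tall, leave it alone. Origin: at the rim plane, centre of the 72 x 107 mm outline; z axis up. The round body (72 mm diameter) is centred 17 mm from the origin along the mug's +y; the handle, 12 mm thick, reaches 54 mm from the origin along its -y. Stands on the tray

How it is judged:
By the outcome, as a careful person would: the job done as asked, in the order asked, and still so for the second after the job is handed in, with the robot touching nothing.
It also fails if it takes over 70 s, if anything falls off the work surface, if the arm or the gripper's body presses on something with over 40 N, if the wrist force passes 120 N, or if a joint passes its speed limit or range.

### The arm

A 6-joint arm with a two-finger parallel gripper is mounted at the origin on a cart in front of the work surface, level with it; the furniture and walls round the work are solid. World frame = base frame: x ahead of the robot, y to its left, z up, the work surface at z = 0. Lengths are in m, angles in rad, forces in N, time in s.
With the tool pointing down it reaches from about 0.3 to 0.85 m from the base axis. Payload 4.2 kg.
Tool frame: the origin (TCP) lies on the mounting face of the last link; the fingertips stand 191 mm ahead of it and the grasp point (between the pads) lies 172 mm ahead of it; z points along the fingers, y is the direction in which the jaws open and shut (so a half turn about z gives the same grasp; the last joint's range is limited). The gripper opens to 91 mm and grips with 3 to 60 N. Pads are 32 mm wide; open, the fingers measure 118 mm over their backs; the gripper's body (76 mm by 178 mm) begins 60 mm behind the grasp point.
Start: joints at [1.181, 0.32, 1.565, -0, 1.257, -0.02], TCP at [0.208, 0.536, 0.405] pointing down, gripper open.
Joint ranges: [-3.11, 3.11], [-0.84, 2.01], [0.21, 2.61], [-1.34, 4.49], [0.05, 2.63], [-2.56, 2.56]. Speed limits (rad/s): [2.57, 2.57, 3.14, 3.14, 3.14, 3.14].

### API

Orientations are given as a unit quaternion [w, x, y, z].
In Python, from station import arm gives the robot as it stands. Calls block until the motion is done:
- arm.reach(position, orientation): joint-space move of the TCP to a pose.
- arm.servo_line(position, ori=None, speed=0.15, guard=None): straight line of the TCP; ori=None keeps the orientation; speed is the mean speed in m/s. With guard (N) it stops when the force on the tool has changed by that much, and returns True; else False.
- arm.goto_joints(angles): joint-space move.
- arm.grip(opening, strength=None): finger opening in m; strength is the grip in N (None keeps the last); returns when the fingers have stopped.
- arm.hold(seconds).
- arm.ik(position, orientation): joint angles nearest the present ones, or None.
- arm.read_state(): the state.
- arm.capture(name): name is "side" or "top"; returns a dict with "frame" (384x512x3 uint8, red, green, blue), "range_z" (384x512 float32, m along the optical axis (not along the pixel's ray), 0 where there is no reading), "vfov" (degrees; the focal length in pixels is half the picture's height over the tangent of half this angle, whatever the lens; pixels are square), "cx", "cy" (the principal point, pixels), "k1" (the pictures are not rectified: a ray, as slopes to the right and down, at radius r is drawn at 1 + k1 r^2 times it, then the intrinsics apply), "R" (3x3) and "t" (3): a world point X has camera coordinates R X + t. Camera axes: x right, y down, z forward; pixel columns grow to the right and rows downward; lengths in m; the calibration is good to about 2 mm. A picture is of the moment at which its call begins.
A pose or a line that the arm cannot do raises arm.PlanningError and nothing moves.
- arm.finish_job(): hands the job in, once; it reports no verdict.
The state is a dict: "time": time; "qpos": joint angles; "dq": joint speeds; "joint_torque": joint torques, N m; "tcp_pos": TCP position; "tool_rot": TCP orientation; "wrist_force": force on the tool from outside, world axes, zero at the start; "ft_torque": the same for the moment, N m; "gripper_width": finger opening in m.
Only numpy, scipy, OpenCV 4.12 (cv2) and the standard library are available. Lean on these libraries where they do the work, as an engineer would, in place of code of your own. Each camera call takes 0.05 s, during which the arm holds its last target.

## Working session

There is one attempt and no reset: what is moved stays moved. The work goes in short steps, each a Python script; the robot and the scene stay as the last script left them, time stands still between calls to the robot, and variables do not carry over. Pictures are saved under pics/ and viewed, and the job is handed in when it is done.

```bash
ls; mkdir -p pics
python3 - <<'E'
from station import arm
import cv2,numpy as np
print(arm.read_state())
for n in ["side","top"]:
    d=arm.capture(n); np.savez(f"{n}0.npz",**d)
    cv2.imwrite(f"pics/{n}0.png",cv2.resize(d["frame"][:,:,::-1],(800,600)))
    print(n,d["vfov"],d["cx"],d["cy"],d["k1"],d["R"].round(3).tolist(),d["t"].round(3), (d["range_z"]==0).mean())
E
```

```text
pics
{'time': 0.0, 'qpos': array([ 1.18099810e+00,  3.20257270e-01,  1.56565112e+00, -1.36843274e-05,
        1.25737158e+00, -2.00145037e-02]), 'dq': array([-0.00010506, -0.00062266, -0.00014983,  0.00141146, -0.0007543 ,
        0.00136655]), 'joint_torque': array([-1.78258699e-03, -4.12461197e+01, -2.31968951e+01,  7.25391484e-02,
        4.56801255e-02, -1.19858910e-04]), 'tcp_pos': array([0.20775833, 0.53597538, 0.40395072]), 'tool_rot': array([-1.65292863e-04,  1.83838097e-01,  9.82956175e-01, -8.27333058e-04]), 'wrist_force': array([ 0.39666414, -0.36707185, -0.30946084]), 'ft_torque': array([ 0.02811572, -0.03115301,  0.00141703]), 'gripper_width': 0.09115817889541314}
side 50.73757583087441 255.7946780412404 182.90066734295536 0.04754958000310735 [[-0.999, 0.037, -0.005], [0.028, 0.653, -0.757], [-0.024, -0.757, -0.653]] [ 0.556 -0.066  1.096] 0.010884602864583334
top 43.82488707773511 244.80660944986957 185.51984333491302 -0.06074860035349237 [[0.027, -1.0, -0.013], [-0.997, -0.026, -0.067], [0.066, 0.014, -0.998]] [0.12  0.545 1.358] 0.003911336263020833
```

View pics/side0.png

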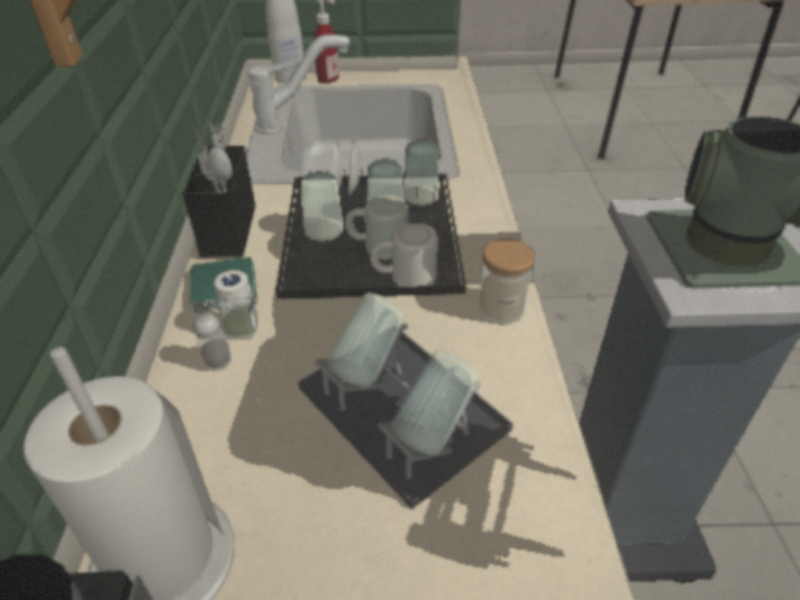

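View pics/top0.png

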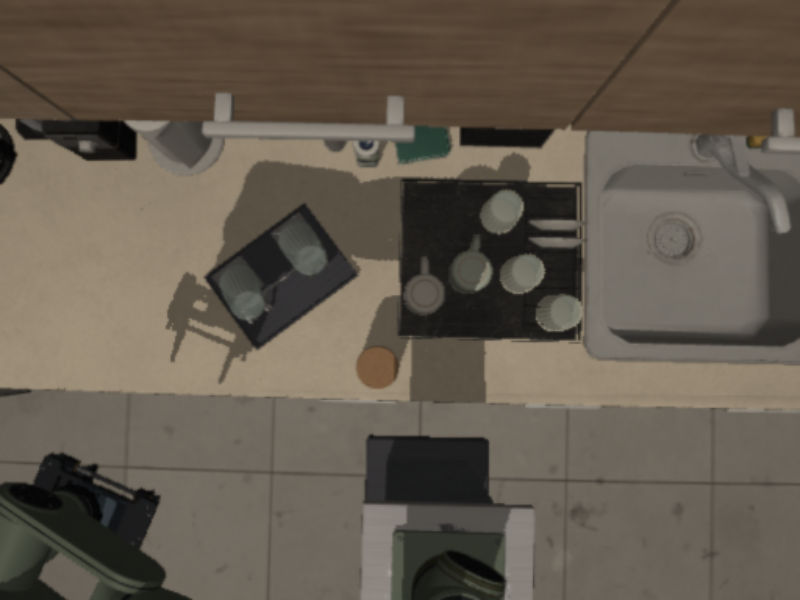

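Both views show the stand (top ~280,275), with the two glasses leaning in it. The tray (400–580, 180–340) holds 3 tumblers, 2 mugs and the bowls. The jar is at (377,367). Next step: point clouds.

```bash
cat > h.py <<'E'
import numpy as np, cv2
def load(n): return dict(np.load(n+".npz"))
def K(d):
    f=d["frame"].shape[0]/2/np.tan(np.radians(float(d["vfov"]))/2)
    return f,float(d["cx"]),float(d["cy"]),float(d["k1"])
def proj(d,X):
    X=np.atleast_2d(X); c=X@d["R"].T+d["t"]; f,cx,cy,k=K(d)
    s=c[:,:2]/c[:,2:]; r2=(s**2).sum(1,keepdims=True); s=s*(1+k*r2)
    return np.c_[s[:,0]*f+cx,s[:,1]*f+cy]
def rays(d,uv):
    uv=np.atleast_2d(uv).astype(float); f,cx,cy,k=K(d)
    sd=np.c_[(uv[:,0]-cx)/f,(uv[:,1]-cy)/f]; s=sd.copy()
    for _ in range(20): s=sd/(1+k*(s**2).sum(1,keepdims=True))
    return np.c_[s,np.ones(len(s))]
def cloud(d):
    h,w=d["range_z"].shape; v,u=np.mgrid[:h,:w]
    r=rays(d,np.c_[u.ravel(),v.ravel()])*d["range_z"].reshape(-1,1)
    X=(r-d["t"])@d["R"]; X[d["range_z"].ravel()==0]=np.nan
    return X.reshape(h,w,3)
def onplane(d,uv,z):
    r=rays(d,uv)@d["R"]; c=-d["R"].T@d["t"]
    return c+r*((z-c[2])/r[:,2])[:,None]
E
python3 - <<'E'
from h import *
for n in ["side0","top0"]:
    d=load(n); X=cloud(d)
    # ortho height map 2mm/px, x 0.2..0.85 , y -0.45..0.5
    res=0.00125; x0,x1,y0,y1=0.25,0.75,-0.40,0.40
    H=int((x1-x0)/res);W=int((y1-y0)/res)
    def splat(val):pass
    m=np.isfinite(X[...,0])
    P=X[m];C=d["frame"][m]
    i=((x1-P[:,0])/res).astype(int); j=((y1-P[:,1])/res).astype(int)
    ok=(i>=0)&(i<H)&(j>=0)&(j<W)&(P[:,2]<0.3); o=np.argsort(P[ok,2])
    im=np.zeros((H,W),np.uint8)
    z=np.clip(P[ok,2]*255/0.16+20,0,255)
    for di in (0,1):
      for dj in (0,1):
        im[np.clip(i[ok][o]+di,0,H-1),np.clip(j[ok][o]+dj,0,W-1)]=z[o]
    im=cv2.applyColorMap(im,cv2.COLORMAP_TURBO)
    for y in np.arange(-0.4,0.41,0.1): cv2.putText(im,f"{y:.1f}",(int((y1-y)/res),10),0,.3,(255,255,255))
    for x in np.arange(0.3,0.75,0.1): cv2.putText(im,f"{x:.1f}",(0,int((x1-x)/res)),0,.3,(255,255,255))
    cv2.imwrite(f"pics/ortho_{n}.png",im)
    c=d["frame"]; 
    # table check
    T=P[(np.abs(P[:,2])<0.02)&(P[:,0]>.3)&(P[:,0]<.7)&(abs(P[:,1])<.5)]; print(n,np.percentile(T[:,2],[10,50,90]), -d["R"].T@d["t"])
E
```

```text
side0 [-0.0008284   0.00125639  0.00547478] [0.58369215 0.85254958 0.6690182 ]
top0 [-0.00274958  0.00151475  0.00624136] [0.45034075 0.11433911 1.39249773]
```

View pics/ortho_side0.png

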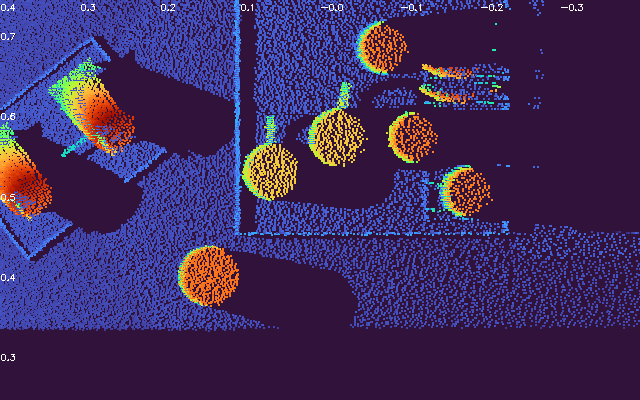

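View pics/ortho_top0.png

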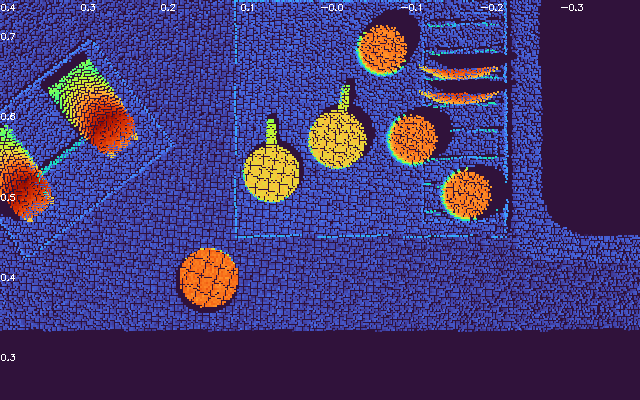

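```bash
cat > fit.py <<'E'
from h import *
from scipy.optimize import least_squares
S=cloud(load("side0")).reshape(-1,3);T=cloud(load("top0")).reshape(-1,3)
S=S[np.isfinite(S[:,0])];T=T[np.isfinite(T[:,0])]
names=dict(cream=(.53,.07,.036,.0885),green=(.57,-.01,.036,.0895),t1=(.68,-.07,.034,.1075),t2=(.57,-.1,.034,.1075),t3=(.50,-.17,.034,.1075),jar=(.4,.15,.0375,.11))
for n,(x,y,r,h) in names.items():
    out=[]
    for P in (S,T):
        Q=P[(np.hypot(P[:,0]-x,P[:,1]-y)<.06)&(P[:,2]>.03)&(P[:,2]<.13)]
        top=Q[Q[:,2]>h-.008]; zt=np.median(top[:,2])
        (cx,cy),rr=cv2.minEnclosingCircle(top[:,:2].astype(np.float32))
        out+= [cx,cy,rr,zt]
        out+= list(top[:,:2].mean(0))
    print(n,np.round(out,4))
def rect(P,lo,hi,reg):
    Q=P[(P[:,2]>lo)&(P[:,2]<hi)&(P[:,0]>reg[0])&(P[:,0]<reg[1])&(P[:,1]>reg[2])&(P[:,1]<reg[3])]
    return Q
for nm,P in (("S",S),("T",T)):
    Q=rect(P,.016,.03,(.42,.82,-.26,.16))
    for ax,v in ((1,.118),(1,-.215),(0,.457),(0,.755)):
        E=Q[abs(Q[:,ax]-v)<.012]
        if len(E)>20:
            p=np.polyfit(E[:,1-ax],E[:,ax],1); print(nm,"edge",ax,v,len(E),p.round(4),np.std(E[:,ax]-np.polyval(p,E[:,1-ax])).round(4),E[:,ax].min().round(4),E[:,ax].max().round(4),np.median(E[:,2]).round(4))
    F=rect(P,-.01,.014,(.60,.65,.03,.1)); print("floor",np.median(F[:,2]))
E
python3 fit.py
```

```text
cream [0.5416 0.0615 0.0403 0.0894 0.5364 0.0663 0.5341 0.0611 0.0354 0.0883
 0.5334 0.0611]
green [ 0.5673 -0.0051  0.0543  0.09    0.5758 -0.0107  0.5739 -0.0013  0.0574
  0.0891  0.5728 -0.0144]
t1 [ 0.69   -0.0792  0.0301  0.1082  0.6902 -0.0734  0.6895 -0.0781  0.0301
  0.1071  0.6889 -0.0779]
t2 [ 0.5789 -0.1166  0.0303  0.1081  0.5793 -0.1115  0.5773 -0.1163  0.0296
  0.1074  0.5766 -0.116 ]
t3 [ 0.5086 -0.1839  0.0314  0.1079  0.5113 -0.1789  0.508  -0.1842  0.0302
  0.1071  0.5077 -0.1834]
jar [0.4049 0.1395 0.0382 0.1106 0.4066 0.1435 0.4031 0.1399 0.037  0.1103
 0.4032 0.1396]
S edge 1 0.118 29 [0.0046 0.1041] 0.0009 0.106 0.1112 0.0218
S edge 0 0.457 111 [0.0022 0.4592] 0.0025 0.4564 0.4687 0.0218
S edge 0 0.755 137 [-0.0031  0.7524] 0.0022 0.7433 0.7552 0.0218
floor 0.004715090002964797
T edge 1 0.118 89 [0.0154 0.0986] 0.0031 0.106 0.1191 0.0218
T edge 1 -0.215 24 [ 0.0092 -0.2232] 0.0061 -0.2265 -0.2031 0.0226
T edge 0 0.457 100 [0.0024 0.4561] 0.0025 0.4541 0.4689 0.0216
T edge 0 0.755 157 [-0.0045  0.7514] 0.0014 0.7456 0.7546 0.0207
floor 0.003823635190865329
```

```bash
cat > fitg.py <<'E'
from h import *
from scipy.optimize import least_squares
import sys
def run(sn,tn):
    S=cloud(load(sn)).reshape(-1,3);T=cloud(load(tn)).reshape(-1,3)
    S=S[np.isfinite(S[:,0])];T=T[np.isfinite(T[:,0])]
    def sdf(P,c,a):
        q=P-c; z=q@a; r=np.linalg.norm(q-z[:,None]*a,axis=1)
        def cyl(z0,z1,R):
            dz=np.maximum(z0-z,z-z1); dr=r-R
            return np.where((dz<0)&(dr<0),np.maximum(dz,dr),np.hypot(np.maximum(dz,0),np.maximum(dr,0)))
        return np.minimum(cyl(0,.082,.034),cyl(0,.104,.030))
    psi=2.5
    for name,g in (("g1",(.63,.31)),("g2",(.54,.42))):
        for nm,P in (("S",S),("T",T),("both",np.r_[S,T])):
            p=np.array([g[0]-.0,g[1]+.0,.045,.6,-.6])  # guess: cx,cy,cz, tilt, azimuth of lean
            for it in range(6):
                f=lambda p:(p[:3],np.array([np.sin(p[3])*np.cos(p[4]),np.sin(p[3])*np.sin(p[4]),np.cos(p[3])]))
                c,a=f(p); 
                thr=[.03,.02,.012,.008,.006,.005][it]
                q=P-c; m=(abs(sdf(P,c,a))<thr)&(P[:,2]>.045)&(q@a>.01)
                Q=P[m]
                r=least_squares(lambda p:sdf(Q,*f(p)),p,loss="soft_l1",f_scale=.002); p=r.x
            print(name,nm,len(Q),p[:3].round(4),np.degrees(p[3:]).round(2),"rms",np.sqrt((sdf(Q,*f(p))**2).mean()).round(4))
if __name__=="__main__":
    run("side0","top0")
E
sed -i 's/p=np.array(\[g\[0\]-.0,g\[1\]+.0,.045,.6,-.6\])/p=np.array([g[0],g[1],.045,.6,np.pi+.9])/' fitg.py; python3 fitg.py
python3 - <<'E'
from h import *
S=cloud(load("side0")).reshape(-1,3);T=cloud(load("top0")).reshape(-1,3)
for P in (S,T):
    Q=P[(P[:,2]>.009)&(P[:,2]<.03)&(P[:,0]>.4)&(P[:,0]<.75)&(P[:,1]>.16)&(P[:,1]<.55)]
    r=cv2.minAreaRect(Q[:,:2].astype(np.float32)); print(r)
E
```

```text
g1 S 1679 [0.6333 0.2922 0.0414] [ 37.76 219.11] rms 0.0016
g1 T 711 [0.6311 0.2954 0.0405] [ 37.85 217.75] rms 0.0018
g1 both 2368 [0.6331 0.2927 0.041 ] [ 37.72 218.87] rms 0.0018
g2 S 2057 [0.5506 0.3967 0.0406] [ 36.92 219.62] rms 0.0015
g2 T 687 [0.5487 0.3991 0.0403] [ 37.68 219.29] rms 0.0019
g2 both 2720 [0.5504 0.397  0.0404] [ 36.99 219.57] rms 0.0016
((0.5115063786506653, 0.28475892543792725), (0.3112485408782959, 0.23558251559734344), 37.13047409057617)
((0.5726764798164368, 0.35932955145835876), (0.3513391315937042, 0.3396468460559845), 88.54224395751953)
```

```bash
cat > plan.py <<'E'
from h import *
from scipy.optimize import minimize
T=cloud(load("top0")).reshape(-1,3);T=T[np.isfinite(T[:,0])]
mugs=[]
for n,(x,y) in dict(cream=(.534,.062),green=(.574,-.015)).items():
    Q=T[(np.hypot(T[:,0]-x,T[:,1]-y)<.085)&(T[:,2]>.05)&(T[:,2]<.095)]
    b=Q[(Q[:,2]>.085)&(Q[:,0]<x+.03)]
    c=np.median(b[:,:2],0)
    from scipy.optimize import least_squares
    # best disc: refine by maximizing count within .036
    r=minimize(lambda c:np.maximum(np.hypot(*(b[:,:2]-c).T)-.034,0).sum(),b[:,:2].mean(0),method="Nelder-Mead"); c=r.x
    hd=Q[np.hypot(*(Q[:,:2]-c).T)>.045]; hd=hd[hd[:,0]>c[0]+.03]; hd=hd[abs(hd[:,1]-c[1])<.035]
    d=hd[:,:2].mean(0)-c; d/=np.linalg.norm(d)
    print(n,c.round(4),"hdir",np.degrees(np.arctan2(d[1],d[0])).round(1),"tip",((hd[:,:2]-c)@d).max().round(4),len(hd))
    mugs.append((c,d))
obst=[]  # sampled boundary points
th=np.linspace(0,2*np.pi,90,endpoint=False); ring=np.c_[np.cos(th),np.sin(th)]
for c in [(.6895,-.078),(.5775,-.1163),(.508,-.184)]: obst.append(np.array(c)+.034*ring)
for c,d in mugs:
    obst.append(c+.036*ring); n=np.array([-d[1],d[0]])
    for s in np.linspace(.03,.071,12):
        for w in (-.006,0,.006): obst.append((c+d*s+n*w)[None])
tc=np.array([.605,-.063])
for x in np.linspace(.016,.074,12):
    for y in np.linspace(-.164,-.06,20): obst.append((tc+[x,y])[None])
O=np.vstack(obst)
lo=tc-[.1465,.1665]; hi=tc+[.1465,.1665]
print("interior",lo,hi)
def clear(p,yaw,O,op=.078):
    g=np.hypot(*(O-p).T).min()-.034
    w=min(p[0]-.034-lo[0],hi[0]-p[0]-.034,p[1]-.034-lo[1],hi[1]-p[1]-.034)
    j=np.array([np.cos(yaw),np.sin(yaw)]); n=np.array([-j[1],j[0]])
    a=(O-p)@j; b=(O-p)@n
    da=np.maximum(np.maximum(.034-abs(a),abs(a)-(op/2+.0135)),0); db=np.maximum(abs(b)-.018,0)
    f=np.hypot(da,db).min()
    return g,w,f
if __name__=="__main__":
    res=[]
    for x in np.arange(lo[0]+.034,hi[0]-.034,.004):
        for y in np.arange(lo[1]+.034,hi[1]-.034,.004):
            p=np.array([x,y]); 
            if np.hypot(*(O-p).T).min()<.042: continue
            best=max(((min(*clear(p,yw,O)[::2],clear(p,yw,O)[1]+.004),yw) for yw in np.radians(np.arange(0,180,10))))
            res.append((best[0],x,y,np.degrees(best[1])))
    res=np.array(sorted(res,reverse=True)); 
    for r in res[::max(1,len(res)//60)]: print(r.round(3))
E
python3 plan.py
```

```text
cream [0.5362 0.0514] hdir 11.2 tip 0.0661 34
green [0.5633 0.0006] hdir -27.0 tip 0.0856 73
interior [ 0.4585 -0.2295] [0.7515 0.1035]
[3.30e-02 6.85e-01 4.10e-02 5.00e+01]
[3.30e-02 6.89e-01 2.50e-02 1.70e+02]
[3.10e-02 6.85e-01 2.10e-02 1.70e+02]
[2.90e-02 6.81e-01 2.10e-02 1.60e+02]
[2.90e-02 6.69e-01 4.50e-02 1.10e+02]
[2.90e-02 6.93e-01 2.50e-02 1.70e+02]
[2.70e-02 6.77e-01 2.10e-02 1.50e+02]
[2.70e-02 6.89e-01 1.70e-02 1.70e+02]
[2.50e-02 6.77e-01 2.50e-02 1.50e+02]
[2.50e-02 6.73e-01 4.90e-02 1.20e+02]
[2.50e-02 6.97e-01 3.30e-02 1.70e+02]
[2.50e-02 6.65e-01 4.90e-02 1.10e+02]
[2.30e-02 6.81e-01 1.30e-02 1.70e+02]
[2.30e-02 6.93e-01 1.30e-02 1.70e+02]
[2.20e-02 6.73e-01 2.50e-02 1.50e+02]
[2.10e-02 6.81e-01 5.30e-02 1.70e+02]
[2.10e-02 7.01e-01 4.90e-02 1.70e+02]
[2.10e-02 7.01e-01 2.50e-02 1.70e+02]
[2.00e-02 6.57e-01 3.70e-02 1.00e+02]
[1.90e-02 7.01e-01 9.00e-03 1.70e+02]
[1.90e-02 6.85e-01 9.00e-03 1.70e+02]
[1.80e-02 6.65e-01 1.70e-02 1.50e+02]
[1.70e-02 6.93e-01 5.70e-02 1.70e+02]
[1.70e-02 6.69e-01 5.70e-02 1.30e+02]
[1.70e-02 7.05e-01 4.50e-02 1.70e+02]
[1.70e-02 7.05
[... 959 characters left out ...]
.00e-03  5.09e-01 -5.90e-02  1.00e+02]
[ 8.00e-03  5.09e-01 -6.30e-02  1.00e+02]
[8.00e-03 6.49e-01 5.30e-02 1.20e+02]
[ 8.00e-03  4.97e-01 -5.90e-02  1.70e+02]
[ 8.00e-03  4.97e-01 -8.30e-02  1.10e+02]
[8.00e-03 6.45e-01 3.30e-02 1.00e+02]
[ 0.006  0.513 -0.059  0.   ]
[5.00e-03 7.13e-01 6.90e-02 1.70e+02]
[5.00e-03 6.89e-01 6.90e-02 1.70e+02]
[5.00e-03 6.65e-01 6.90e-02 1.50e+02]
[5.00e-03 7.17e-01 6.50e-02 1.70e+02]
[5.00e-03 7.17e-01 4.10e-02 1.70e+02]
[5.00e-03 7.17e-01 1.70e-02 1.70e+02]
[5.00e-03 6.41e-01 3.30e-02 1.00e+02]
[ 4.00e-03  4.93e-01 -3.90e-02  1.60e+02]
[ 4.00e-03  4.93e-01 -6.30e-02  1.70e+02]
[ 4.00e-03  4.93e-01 -8.70e-02  1.20e+02]
[3.00e-03 6.41e-01 2.90e-02 1.00e+02]
```

```bash
python3 - <<'E'
import re
s=open('plan.py').read()
s=s.replace("cream=(.534,.062),green=(.574,-.015)","cream=(.534,.061),green=(.5775,-.021)")
s=s.replace("(Q[:,0]<x+.03)]","(np.hypot(Q[:,0]-x,Q[:,1]-y)<.042)&(Q[:,0]<x+.028)]")
s=s.replace("hd=hd[abs(hd[:,1]-c[1])<.035]","hd=hd[(abs(hd[:,1]-c[1])<.03)&(hd[:,0]>c[0]+.042)]")
open('plan.py','w').write(s)
E
python3 plan.py | head -3
cat > pair.py <<'E'
from plan import *
best=[]
for x in np.arange(.486,.53,.004):
  for y in np.arange(-.12,-.03,.004):
    for yw in np.arange(0,180,7.5):
      g,w,f=clear(np.array([x,y]),np.radians(yw),O); best.append((min(g,f,w+.006),g,w,f,x,y,yw))
best.sort(reverse=True)
for b in best[:12]: print(np.round(b,3))
print("G single")
for p in ((.69,.03),(.685,.04),(.69,.045)):
  for yw in np.arange(0,180,22.5): print(p,yw,np.round(clear(np.array(p),np.radians(yw),O,.085),3))
E
python3 pair.py
```

```text
cream [0.5329 0.0606] hdir 1.4 tip 0.0682 37
green [ 0.5758 -0.0209] hdir -9.4 tip 0.0693 34
interior [ 0.4585 -0.2295] [0.7515 0.1035]
cream [0.5329 0.0606] hdir 1.4 tip 0.0682 37
green [ 0.5758 -0.0209] hdir -9.4 tip 0.0693 34
interior [ 0.4585 -0.2295] [0.7515 0.1035]
[ 1.60e-02  1.60e-02  1.30e-02  1.60e-02  5.06e-01 -7.20e-02  9.00e+01]
[ 1.50e-02  2.00e-02  9.00e-03  2.00e-02  5.02e-01 -7.20e-02  9.00e+01]
[ 1.50e-02  2.00e-02  9.00e-03  1.70e-02  5.02e-01 -7.20e-02  9.75e+01]
[ 1.50e-02  1.80e-02  9.00e-03  2.00e-02  5.02e-01 -7.60e-02  9.00e+01]
[ 1.50e-02  1.80e-02  9.00e-03  1.80e-02  5.02e-01 -7.60e-02  9.75e+01]
[ 1.50e-02  1.80e-02  9.00e-03  2.00e-02  5.02e-01 -6.80e-02  9.00e+01]
[ 1.50e-02  1.80e-02  9.00e-03  1.70e-02  5.02e-01 -6.80e-02  9.75e+01]
[ 1.50e-02  1.60e-02  9.00e-03  1.80e-02  5.02e-01 -8.00e-02  9.00e+01]
[ 1.50e-02  1.60e-02  9.00e-03  1.70e-02  5.02e-01 -8.00e-02  9.75e+01]
[ 1.50e-02  1.50e-02  9.00e-03  2.00e-02  5.02e-01 -6.40e-02  9.00e+01]
[ 1.50e-02  1.50e-02  9.00e-03  1.70e-02  5.02e-01 -6.40e-02  9.75e+01]
[ 1.40e-02  1.40e-02  1.30e-02  1.60
[... 278 characters left out ...]
, 0.03) 135.0 [0.037 0.027 0.028]
(0.69, 0.03) 157.5 [0.037 0.027 0.033]
(0.685, 0.04) 0.0 [0.043 0.03  0.025]
(0.685, 0.04) 22.5 [0.043 0.03  0.027]
(0.685, 0.04) 45.0 [0.043 0.03  0.018]
(0.685, 0.04) 67.5 [0.043 0.03  0.02 ]
(0.685, 0.04) 90.0 [0.043 0.03  0.023]
(0.685, 0.04) 112.5 [0.043 0.03  0.025]
(0.685, 0.04) 135.0 [0.043 0.03  0.029]
(0.685, 0.04) 157.5 [0.043 0.03  0.025]
(0.69, 0.045) 0.0 [0.05  0.025 0.03 ]
(0.69, 0.045) 22.5 [0.05  0.025 0.032]
(0.69, 0.045) 45.0 [0.05  0.025 0.025]
(0.69, 0.045) 67.5 [0.05  0.025 0.027]
(0.69, 0.045) 90.0 [0.05  0.025 0.03 ]
(0.69, 0.045) 112.5 [0.05  0.025 0.031]
(0.69, 0.045) 135.0 [0.05  0.025 0.034]
(0.69, 0.045) 157.5 [0.05  0.025 0.028]
```

```bash
cat > mv.py <<'E'
from h import *
from station import arm
from scipy.spatial.transform import Rotation as Rn
def quat(zdir,jaw):
    z=np.array(zdir,float);z/=np.linalg.norm(z); y=np.array(jaw,float); y-=z*(y@z); y/=np.linalg.norm(y)
    x=np.cross(y,z); q=Rn.from_matrix(np.c_[x,y,z]).as_quat(); return q[[3,0,1,2]],z
def tcp(grasp,z): return np.asarray(grasp)-.172*z
def ax(t,p): t,p=np.radians(t),np.radians(p); return np.array([np.sin(t)*np.cos(p),np.sin(t)*np.sin(p),np.cos(t)])
def jaw(d): d=np.radians(d); return np.array([np.cos(d),np.sin(d),0])
def snap(tag):
    for n in ("side","top"):
        d=arm.capture(n); np.savez(f"{n}{tag}.npz",**d)
        cv2.imwrite(f"pics/{n}{tag}.png",cv2.resize(d["frame"][:,:,::-1],(800,600)))
G=[dict(c=np.array([.6324,.2937,.0408]),a=ax(37.7,218.6)),dict(c=np.array([.5499,.3976,.0405]),a=ax(37.3,219.2))]
SPOT=[np.array([.688,.045]),np.array([.503,-.073])]
H=.062
E
python3 - <<'E'
from mv import *
S=cloud(load("side0")).reshape(-1,3);T=cloud(load("top0")).reshape(-1,3)
for P in (S,T):
    Q=P[(P[:,0]>.74)&(P[:,2]>.04)&(P[:,2]<.55)&(P[:,1]>-.2)&(P[:,1]<.35)]
    for y in np.arange(-.2,.35,.05):
        q=Q[abs(Q[:,1]-y-.025)<.025]
        if len(q): print(round(y,2),len(q),"xmin",q[:,0].min().round(3),[ (round(z,2),q[abs(q[:,2]-z)<.03][:,0].min().round(3)) for z in (.07,.13,.19,.25,.35) if (abs(q[:,2]-z)<.03).any()])
for j in (128.4,-51.6):
  for i in (0,1):
    g=G[i]; q,z=quat(-g["a"],jaw(j))
    gp=g["c"]+H*g["a"]
    for s in (0,.12): 
        r=arm.ik(tcp(gp,z)-s*z,q); print("pick",j,i,s,None if r is None else r.round(2))
for k,p in enumerate(SPOT):
  for j in (90,-90,128,-52,110,-70):
    q,z=quat([0,0,-1],jaw(j)); r=[arm.ik([p[0],p[1],.0035+H+.172+dz],q) for dz in (0,.16)]
    print("place",k,j,[None if a is None else a.round(2) for a in r])
E
```

```text
-0.2 905 xmin 0.821 [(0.07, np.float64(0.821)), (0.13, np.float64(0.821)), (0.19, np.float64(0.93)), (0.25, np.float64(0.93)), (0.35, np.float64(0.929))]
-0.15 1329 xmin 0.82 [(0.07, np.float64(0.82)), (0.13, np.float64(0.82)), (0.19, np.float64(0.84)), (0.25, np.float64(0.929)), (0.35, np.float64(0.929))]
-0.1 1430 xmin 0.82 [(0.07, np.float64(0.82)), (0.13, np.float64(0.82)), (0.19, np.float64(0.843)), (0.25, np.float64(0.866)), (0.35, np.float64(0.929))]
-0.05 2840 xmin 0.816 [(0.07, np.float64(0.821)), (0.13, np.float64(0.816)), (0.19, np.float64(0.816)), (0.25, np.float64(0.863)), (0.35, np.float64(0.929))]
-0.0 1619 xmin 0.929 [(0.07, np.float64(0.931)), (0.13, np.float64(0.93)), (0.19, np.float64(0.929)), (0.25, np.float64(0.929)), (0.35, np.float64(0.93))]
0.05 1901 xmin 0.929 [(0.07, np.float64(0.93)), (0.13, np.float64(0.929)), (0.19, np.float64(0.929)), (0.25, np.float64(0.93)), (0.35, np.float64(0.929))]
0.1 1797 xmin 0.789 [(0.07, np.float64(0.789)), (0.13, np.float64(0.929)), (0.19, np.float64(0.929)), (0.25, np.float64(0.93)), (0.35, np.float64(0.929))]
0.15 4290 xmin 
[... 2121 characters left out ...]
5,  1.27])]
place 1 90 [array([-0.17,  0.39,  1.94, -0.  ,  0.81, -1.74]), array([-0.17,  0.22,  1.72, -0.  ,  1.2 , -1.74])]
place 1 -90 [array([-0.17,  0.39,  1.94, -0.  ,  0.81,  1.4 ]), array([-0.17,  0.22,  1.72, -0.  ,  1.2 ,  1.4 ])]
place 1 128 [array([-0.17,  0.39,  1.94, -0.  ,  0.81, -2.4 ]), array([-0.17,  0.22,  1.72, -0.  ,  1.2 , -2.4 ])]
place 1 -52 [array([-0.17,  0.39,  1.94, -0.  ,  0.81,  0.74]), array([-0.17,  0.22,  1.72, -0.  ,  1.2 ,  0.74])]
place 1 110 [array([-0.17,  0.39,  1.94, -0.  ,  0.81, -2.09]), array([-0.17,  0.22,  1.72, -0.  ,  1.2 , -2.09])]
place 1 -70 [array([-0.17,  0.39,  1.94, -0.  ,  0.81,  1.05]), array([-0.17,  0.22,  1.72, -0.  ,  1.2 ,  1.05])]
```

Run:
```python
from mv import *
for off in (0,6,10):
  for i in (0,1):
    g=G[i]; t=np.arccos(g["a"][2])-np.radians(off); p=np.arctan2(g["a"][1],g["a"][0])
    ta=ax(np.degrees(t),np.degrees(p)); q,z=quat(-ta,jaw(-51.5))
    gp=g["c"]+H*g["a"]
    print(off,i)
    for s,up in ((.12,0),(.06,0),(0,0),(0,.05),(0,.1)):
        r=arm.ik(tcp(gp,z)-s*z+[0,0,up],q); print("  ",s,up,None if r is None else r.round(2))
```

```text
0 0
   0.12 0 [0.23 0.18 2.09 0.81 0.37 0.44]
   0.06 0 [0.26 0.29 2.09 1.04 0.29 0.21]
   0 0 [ 0.29  0.41  2.06  1.37  0.23 -0.1 ]
   0 0.05 [0.29 0.33 2.01 0.92 0.29 0.36]
   0 0.1 [0.29 0.27 1.95 0.66 0.38 0.64]
0 1
   0.12 0 [0.55 0.13 2.15 0.36 0.23 1.12]
   0.06 0 [0.56 0.25 2.14 0.65 0.12 0.83]
   0 0 [ 0.57  0.38  2.12  1.61  0.07 -0.12]
   0 0.05 [0.57 0.3  2.06 0.48 0.15 1.01]
   0 0.1 [0.57 0.23 2.   0.26 0.27 1.24]
6 0
   0.12 0 [0.27 0.19 1.99 0.46 0.49 0.81]
   0.06 0 [0.29 0.3  1.99 0.56 0.38 0.72]
   0 0 [0.32 0.41 1.98 0.71 0.29 0.58]
   0 0.05 [0.32 0.34 1.93 0.51 0.39 0.79]
   0 0.1 [0.32 0.28 1.87 0.39 0.5  0.91]
6 1
   0.12 0 [0.56 0.15 2.04 0.16 0.41 1.33]
   0.06 0 [0.57 0.26 2.05 0.21 0.29 1.29]
   0 0 [0.58 0.38 2.04 0.3  0.19 1.19]
   0 0.05 [0.58 0.31 1.98 0.18 0.31 1.32]
   0 0.1 [0.58 0.25 1.92 0.13 0.44 1.37]
10 0
   0.12 0 [0.29 0.21 1.91 0.32 0.59 0.96]
   0.06 0 [0.31 0.31 1.93 0.37 0.47 0.91]
   0 0 [0.33 0.42 1.93 0.45 0.37 0.84]
   0 0.05 [0.33 0.35 1.88 0.35 0.48 0.95]
   0 0.1 [0.33 0.3  1.81 0.29 0.59 1.02]
10 1
   0.12 0 [0.57 0.17 1.96 0.1  0.53 1.39]
   0.06 0 [0.58 0.28 1.98 0.13 0.41 1.37]
   0 0 [0.58 0.39 1.98 0.16 0.3  1.34]
   0 0.05 [0.58 0.32 1.93 0.11 0.42 1.39]
   0 0.1 [0.58 0.26 1.86 0.09 0.55 1.41]
```

```bash
cat >> mv.py <<'E'
OFF=6.
def pick(i,strength=20):
    g=G[i]; t=np.degrees(np.arccos(g["a"][2]))-OFF; p=np.degrees(np.arctan2(g["a"][1],g["a"][0]))
    q,z=quat(-ax(t,p),jaw(-51.5)); P=tcp(g["c"]+H*g["a"],z)
    arm.grip(.091); arm.reach(P-.17*z,q)
    if arm.servo_line(P-.04*z,speed=.15,guard=8): print("guard!",arm.read_state()); return
    if arm.servo_line(P,speed=.06,guard=6): print("guard2!",arm.read_state()); return
    arm.grip(.05,strength); s=arm.read_state(); print("w",s["gripper_width"],s["wrist_force"],s["time"])
    arm.servo_line(P+[0,0,.03],speed=.05)
    arm.servo_line(P+[0,0,.13],speed=.12); s=arm.read_state(); print("lift w",s["gripper_width"],s["wrist_force"],s["ft_torque"],s["time"],s["tcp_pos"]-P)
E
python3 - <<'E'
from mv import *
pick(0); snap("1")
E
```

```text
w 0.06323422323961193 [ 0.55954177 -0.54059087  0.07164302] 4.3667
lift w 0.06311499919868202 [-0.58359828 -0.16606613 -2.47236617] [-0.37306324  0.54430237  0.02335624] 6.1 [-3.57368240e-04 -1.09446045e-04  1.28844658e-01]
```

View pics/side1.png

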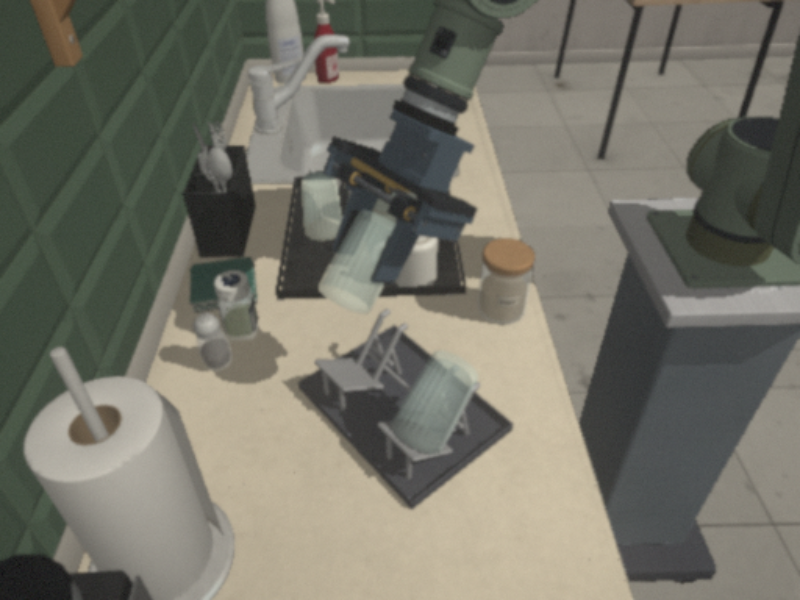

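```bash
cat > fith.py <<'E'
from mv import *
from scipy.optimize import least_squares
def sdf(P,c,a):
    q=P-c; z=q@a; r=np.linalg.norm(q-z[:,None]*a,axis=1)
    def cyl(z0,z1,R):
        dz=np.maximum(z0-z,z-z1); dr=r-R
        return np.where((dz<0)&(dr<0),np.maximum(dz,dr),np.hypot(np.maximum(dz,0),np.maximum(dr,0)))
    return np.minimum(cyl(0,.082,.034),cyl(0,.104,.030))
def fa(p): return p[:3],np.array([p[3],p[4],np.sqrt(1-p[3]**2-p[4]**2)])
def fitpose(tag,c0,a0,tool=None,zmin=-1):
    """tool=(grasp,R): drop points near fingers/body"""
    out={}
    cl={}
    for n in ("side","top"):
        P=cloud(load(n+tag)).reshape(-1,3);P=P[np.isfinite(P[:,0])&(P[:,2]>zmin)]
        if tool is not None:
            l=(P-tool[0])@tool[1]
            P=P[~((abs(l[:,1])>.028)&(abs(l[:,0])<.03)&(l[:,2]<.024)) & ~(l[:,2]<-.045)]
        cl[n]=P[np.linalg.norm(P-c0,axis=1)<.16]
    cl["both"]=np.r_[cl["side"],cl["top"]]
    for n,P in cl.items():
        p=np.r_[c0,a0[:2]]
        for thr in (.02,.012,.008,.006,.005):
            Q=P[abs(sdf(P,*fa(p)))<thr]
            if len(Q)<40: break
            p=least_squares(lambda p:sdf(Q,*fa(p)),p,loss="soft_l1",f_scale=.002).x
        c,a=fa(p); print(n,len(Q),c.round(4),"a",a.round(4),"tilt",np.degrees(np.arccos(a[2])).round(2),"rms",np.sqrt((sdf(Q,c,a)**2).mean()).round(4))
        out[n]=(c,a)
    return out
def tool():
    s=arm.read_state(); q=s["tool_rot"]; R=Rn.from_quat(np.r_[q[1:],q[0]]).as_matrix(); return s["tcp_pos"]+.172*R[:,2],R
E
python3 - <<'E'
from fith import *
g,R=tool(); print(g,R.round(3).tolist())
o=fitpose("1",G[0]["c"]+[0,0,.129],G[0]["a"],(g,R))
for n,(c,a) in o.items(): print(n,"grasp in tool: c",((c+H*a-g)@R).round(4),"a",(a@R).round(3))
E
```

```text
[0.60216417 0.26985753 0.21837925] [[0.667, 0.623, 0.409], [0.53, -0.782, 0.327], [0.523, -0.002, -0.852]]
side 1775 [0.6321 0.293  0.17  ] a [-0.4814 -0.3915  0.7842] tilt 38.35 rms 0.0014
top 514 [0.6308 0.2963 0.1684] a [-0.487  -0.3811  0.7859] tilt 38.2 rms 0.0015
both 2279 [0.6319 0.2935 0.1695] a [-0.4843 -0.3878  0.7843] tilt 38.35 rms 0.0016
side grasp in tool: c [-0.0004  0.0009 -0.0005] a [-0.118  0.005 -0.993]
top grasp in tool: c [-0.0002 -0.0032  0.0014] a [-0.116 -0.007 -0.993]
both grasp in tool: c [-0.0005  0.0002 -0.    ] a [-0.118  0.    -0.993]
```

```bash
cat >> fith.py <<'E'
import pickle
def tpose(cT,aT,rim,yaw):
    """tool pose so that glass (rim centre cT, axis aT in tool/grasp frame) stands upright with rim centre at rim, jaw azimuth yaw"""
    y=jaw(yaw); x0=np.cross([0,0,1.],y)
    # world frame triad from glass: zt=up, yt=jaw ; tool triad: za=aT, ya = tool y orth
    ya=np.array([0,1.,0])-aT*aT[1]; ya/=np.linalg.norm(ya)
    B=np.c_[np.cross(ya,aT),ya,aT]; W=np.c_[np.cross(y,[0,0,1.]),y,[0,0,1.]]
    R=W@B.T; gr=np.asarray(rim)-R@cT
    q=Rn.from_matrix(R).as_quat()[[3,0,1,2]]
    return gr-.172*R[:,2],q
def intool(o,g,R): 
    c,a=o; return (c-g)@R,a@R
E
cat > st2.py <<'E'
from fith import *
import sys
k=int(sys.argv[1]); yaw=float(sys.argv[2]); tag=sys.argv[3]
g,R=tool()
o=fitpose(tag,*(lambda c,a:(c,a))(*pickle.load(open("guess.pkl","rb"))),(g,R))
S,T=o["side"],o["top"]
c=(S[0]+T[0])/2; a=S[1]+T[1]; a/=np.linalg.norm(a)
cT,aT=intool((c,a),g,R); aT[1]=0 if abs(aT[1])<.01 else aT[1]; aT/=np.linalg.norm(aT)
cT[1]=0 if abs(cT[1])<.003 else cT[1]
print("cT",cT,aT)
pickle.dump((cT,aT),open("held.pkl","wb"))
sx=np.r_[SPOT[k],.0035]
for dz in (.17,.10,.03): 
    P,q=tpose(cT,aT,sx+[0,0,dz],yaw); print(dz,arm.ik(P,q))
P,q=tpose(cT,aT,sx+[0,0,.17],yaw); arm.reach(P,q)
P,q=tpose(cT,aT,sx+[0,0,.10],yaw); print(arm.servo_line(P,speed=.15,guard=10))
snap(tag+"b"); g,R=tool(); o=fitpose(tag+"b",sx+[0,0,.10],np.array([0,0,1.]),(g,R)); print(arm.read_state()["time"])
E
python3 -c "
from fith import *
pickle.dump((G[0]['c']+[0,0,.129],G[0]['a']),open('guess.pkl','wb'))"
python3 st2.py 0 -52 1
```

```text
side 1775 [0.6321 0.293  0.17  ] a [-0.4814 -0.3915  0.7842] tilt 38.35 rms 0.0014
top 514 [0.6308 0.2963 0.1684] a [-0.487  -0.3811  0.7859] tilt 38.2 rms 0.0015
both 2279 [0.6319 0.2935 0.1695] a [-0.4843 -0.3878  0.7843] tilt 38.35 rms 0.0016
cT [0.00692047 0.         0.06200744] [-0.11685385  0.         -0.99314912]
0.17 [ 0.07857239  0.55744736  1.17484562 -0.06466834  1.50723645  0.99341649]
0.1 [ 0.07857239  0.59324316  1.28547276 -0.06598472  1.36112469  1.00305631]
0.03 [ 0.07857239  0.64421835  1.37337331 -0.06866498  1.22256244  1.01276694]
False
side 733 [0.6885 0.0449 0.1054] a [ 0.013  -0.0118  0.9998] tilt 1.01 rms 0.0016
top 108 [0.691  0.049  0.1052] a [0.0042 0.0069 1.    ] tilt 0.46 rms 0.0015
both 828 [0.6882 0.0451 0.1051] a [ 0.0339 -0.0163  0.9993] tilt 2.16 rms 0.0017
7.8667
```

View pics/side1b.png

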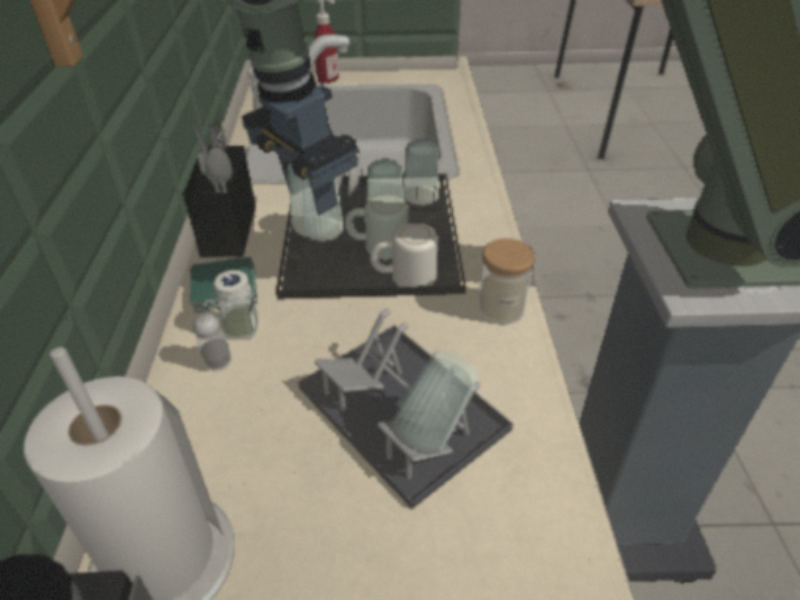

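View pics/top1b.png

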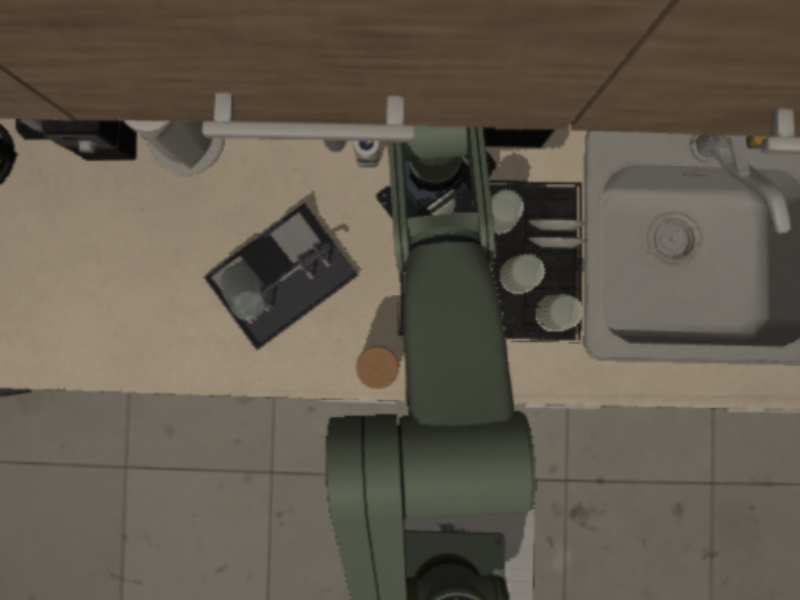

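The glass hangs upright over the free back-left gap, at side px (318,225). Now lowering and releasing.

```bash
cat > st3.py <<'E'
from fith import *
import sys
k=int(sys.argv[1]); yaw=float(sys.argv[2]); tag=sys.argv[3]
cT,aT=pickle.load(open("held.pkl","rb")); sx=np.r_[SPOT[k],.0035]
P,q=tpose(cT,aT,sx+[0,0,.012],yaw); hit=arm.servo_line(P,ori=q,speed=.1,guard=8); print("mid",hit,arm.read_state()["wrist_force"])
if not hit:
    arm.hold(.2)
    P2,q=tpose(cT,aT,sx+[0,0,-.006],yaw); h=arm.servo_line(P2,speed=.012,guard=3); s=arm.read_state()
    P0,_=tpose(cT,aT,sx,yaw)
    print("contact",h,"dz",s["tcp_pos"]-P0,s["wrist_force"],s["time"])
    snap(tag+"c")
    if h:
        arm.hold(.2)
        arm.grip(.078); s=arm.read_state(); print(s["gripper_width"],s["wrist_force"])
        arm.servo_line(s["tcp_pos"]+[0,0,.03],speed=.06); arm.servo_line(s["tcp_pos"]+[0,0,.13],speed=.2)
        s=arm.read_state(); print(s["wrist_force"],s["time"]); snap(tag+"d")
E
python3 st3.py 0 -52 1
```

```text
mid False [ 0.96702844  0.23639087 -0.82802404]
contact True dz [-0.00037437 -0.00035111  0.00015472] [-0.25055173 -0.85589598  2.56715635] 10.05
0.07806965719288704 [ 0.91336077  0.30472042 -0.22240825]
[ 0.23521936 -0.65834348 -0.0949301 ] 12.0833
```

Run:
```python
from fith import *
o=fitpose("1d",np.r_[SPOT[0],.0035],np.array([0,0,1.]),None,.015)
o=fitpose("1d",G[1]["c"],G[1]["a"],None,.045)
pick(1); snap("2")
g,R=tool()
pickle.dump((G[1]['c']+[0,0,.129],G[1]['a']),open('guess.pkl','wb'))
o=fitpose("2",G[1]["c"]+[0,0,.129],G[1]["a"],(g,R))
```

```text
side 1061 [0.6887 0.0432 0.0048] a [ 7.000e-04 -1.520e-02  9.999e-01] tilt 0.87 rms 0.0016
top 93 [0.6915 0.0477 0.0031] a [0.0272 0.0043 0.9996] tilt 1.58 rms 0.0022
both 1145 [0.6888 0.0433 0.0046] a [-7.000e-04 -1.660e-02  9.999e-01] tilt 0.95 rms 0.0017
side 2337 [0.5512 0.3975 0.0404] a [-0.4632 -0.3887  0.7965] tilt 37.21 rms 0.0015
top 764 [0.5493 0.3993 0.0403] a [-0.4808 -0.3868  0.7869] tilt 38.11 rms 0.002
both 3071 [0.5508 0.3977 0.0403] a [-0.4641 -0.3901  0.7953] tilt 37.32 rms 0.0017
w 0.06320973953650916 [ 1.39903556 -0.6018442   1.23475726] 16.3333
lift w 0.06283109172560408 [-0.40624126 -0.39091255 -1.91942288] [-0.39988883  0.54126741  0.05305347] 18.0667 [-0.00032005 -0.00021601  0.12894921]
side 2363 [0.5499 0.3966 0.1689] a [-0.4679 -0.3757  0.7999] tilt 36.88 rms 0.0014
top 520 [0.5487 0.3979 0.168 ] a [-0.4755 -0.3666  0.7997] tilt 36.9 rms 0.0015
both 2881 [0.5496 0.3968 0.1686] a [-0.4694 -0.3735  0.8001] tilt 36.86 rms 0.0015
```

View pics/side2.png

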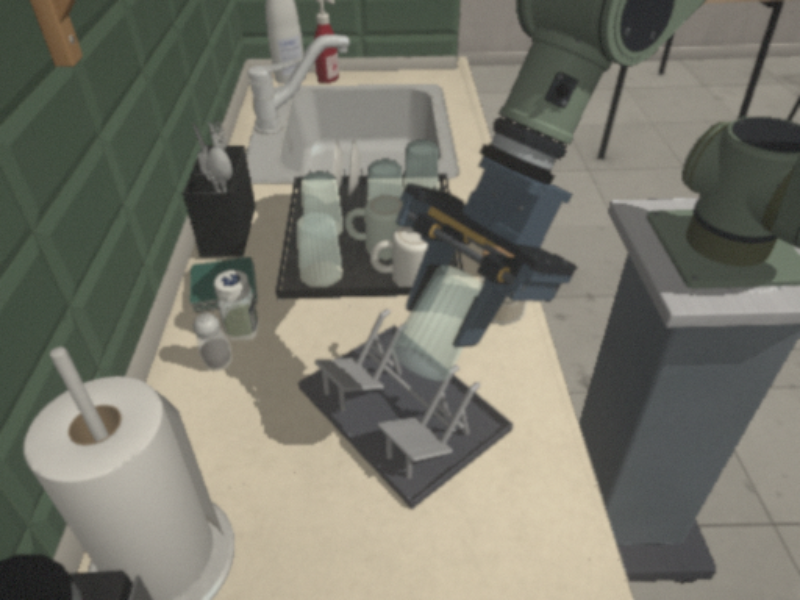

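Glass 1 stands upright at side px (320,250), and glass 2 is held at (435,320). Carrying glass 2 over the front gap.

```bash
python3 st2.py 1 -90 2
```

```text
side 2363 [0.5499 0.3966 0.1689] a [-0.4679 -0.3757  0.7999] tilt 36.88 rms 0.0014
top 520 [0.5487 0.3979 0.168 ] a [-0.4755 -0.3666  0.7997] tilt 36.9 rms 0.0015
both 2881 [0.5496 0.3968 0.1686] a [-0.4694 -0.3735  0.8001] tilt 36.86 rms 0.0015
cT [0.00627747 0.         0.06219427] [-0.09985576  0.         -0.99500192]
0.17 [-0.15702518  0.26280034  1.64195055 -0.01605802  1.33567089  1.41828449]
0.1 [-0.15702518  0.31796471  1.75032181 -0.01694491  1.1721574   1.42112117]
0.03 [-0.15702518  0.39157039  1.84063163 -0.01846108  1.00826742  1.42438983]
False
side 522 [ 0.5048 -0.0726  0.1043] a [ 0.0144 -0.0604  0.9981] tilt 3.56 rms 0.0015
top 1 [ 0.503  -0.073   0.1035] a [0. 0. 1.] tilt 0.0 rms 0.0048
both 523 [ 0.5048 -0.0726  0.1042] a [ 0.016  -0.0599  0.9981] tilt 3.55 rms 0.0015
20.525
```

View pics/side2b.png

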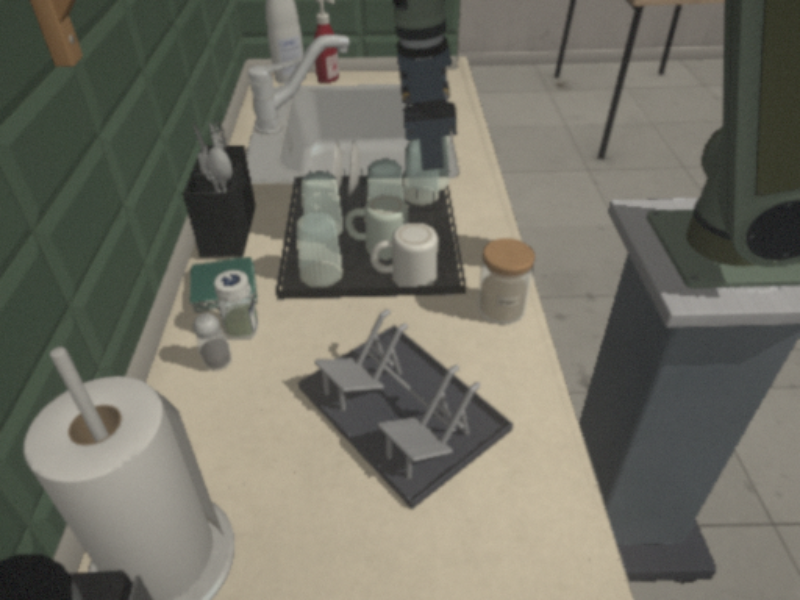

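View pics/top2b.png

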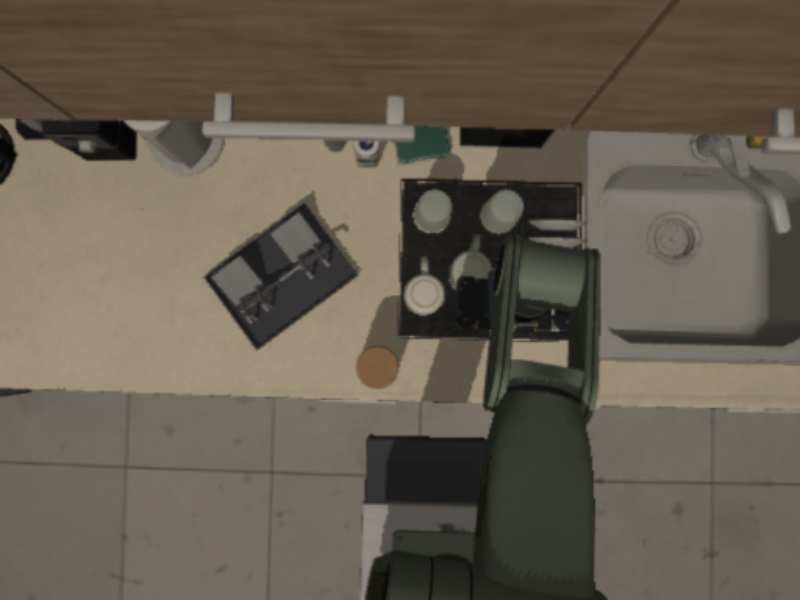

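```bash
python3 st3.py 1 -90 2
```

```text
mid False [-0.57523614  0.22954098 -2.34394618]
contact True dz [-5.82783191e-04 -7.08967717e-05  8.14154988e-04] [-1.03524183 -1.10480681  2.35272898] 22.675
0.07795512321845983 [-0.89965456  0.28733106 -0.1663516 ]
[ 0.00137594 -0.28658687 -0.38307302] 24.725
```

Run:
```python
from fith import *
s=arm.read_state(); arm.servo_line(s["tcp_pos"]+[0,0,.05],speed=.2)
arm.goto_joints([1.181,.32,1.565,0,1.257,-.02]); snap("3")
for p in SPOT: fitpose("3",np.r_[p,.0035],np.array([0,0,1.]),None,.015)
T0=cloud(load("top0")).reshape(-1,3);T3=cloud(load("top3")).reshape(-1,3)
for n,(x,y,h) in dict(cream=(.533,.061,.0885),green=(.576,-.021,.0895),t1=(.689,-.078,.1075),t2=(.577,-.116,.1075),t3=(.508,-.184,.1075),jar=(.403,.14,.11)).items():
    r=[]
    for T in (T0,T3):
        q=T[(np.hypot(T[:,0]-x,T[:,1]-y)<.04)&(abs(T[:,2]-h)<.008)]; r.append(q.mean(0))
    print(n,((r[1]-r[0])*1000).round(2),"mm")
print(arm.read_state()["time"])
```

```text
side 1062 [0.6888 0.0431 0.0048] a [-3.000e-04 -1.510e-02  9.999e-01] tilt 0.86 rms 0.0016
top 503 [0.6875 0.0469 0.0039] a [ 0.0243 -0.0037  0.9997] tilt 1.41 rms 0.0019
both 1556 [0.6885 0.0433 0.0043] a [ 9.0e-04 -9.8e-03  1.0e+00] tilt 0.56 rms 0.0019
side 807 [ 0.5031 -0.076   0.0046] a [0.0098 0.004  0.9999] tilt 0.61 rms 0.0017
top 486 [ 0.5019 -0.0719  0.0037] a [ 0.0058 -0.0195  0.9998] tilt 1.17 rms 0.002
both 1287 [ 0.5029 -0.0752  0.0042] a [7.2e-03 9.0e-04 1.0e+00] tilt 0.41 rms 0.0019
cream [-0.06 -0.01  0.12] mm
green [-0.18 -0.04  0.21] mm
t1 [-0.08  0.04  0.34] mm
t2 [ 0.02  0.16 -0.02] mm
t3 [ 0.19 -0.24 -0.12] mm
jar [-0.06 -0.   -0.1 ] mm
27.7167
```

View pics/top3.png

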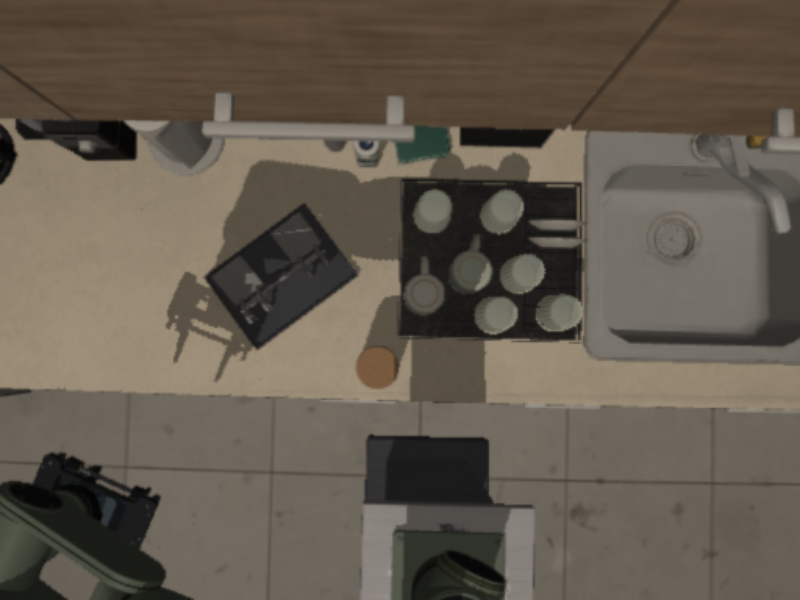

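View pics/side3.png

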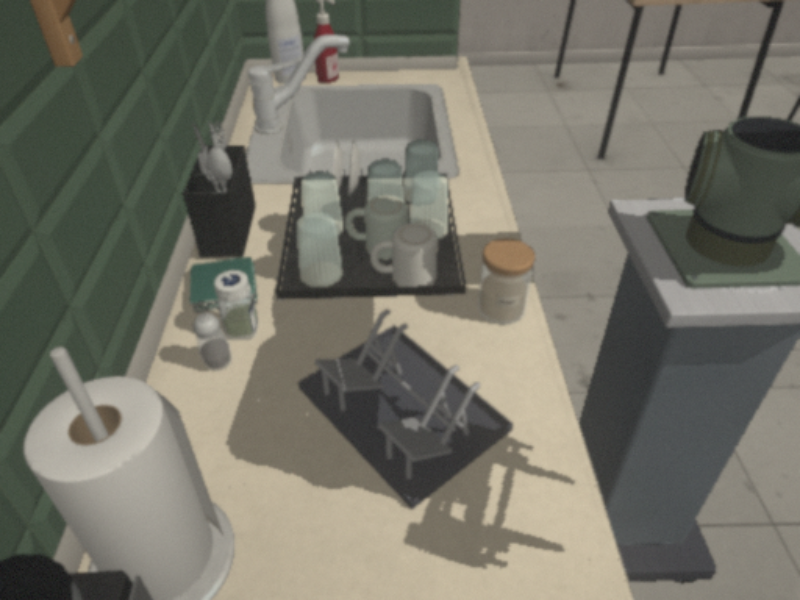

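Both glasses stand clear inside the rim, at top px (433,211) and (496,315), and nothing else has moved. Handing in.

```bash
python3 -c "
from station import arm
arm.finish_job()"
```

```text
the job is handed in; nothing more can be done
```

Both glasses now stand mouth down on the draining tray, and the job was handed in at about 28 s of the 70 s allowed. `finish_job()` gives no verdict, so these are my own last checks.

- **Placing:** I set `wet_glass_1` in the back-left gap at about (0.688, 0.045) and `wet_glass_2` in the front gap at about (0.503, -0.074). I gripped each with 20 N and lowered it until the force changed by 3 N. Contact came within 1 mm of the expected floor height.
- **Fit on the tray:** The combined camera fit shows each glass tilted about 0.5° and its rim about 4 mm up, against a floor at 3.5 mm. I estimate at least 10 mm to the tray rim and 15 mm or more to every neighbour.
- **Other things:** From above, the mugs, tumblers and jar moved less than 0.4 mm, which is measurement noise. I did not measure the bowls, which are fixed. The arm is back at its start pose, touching nothing.

**Disagreements:**
- The side and top cameras differ by 1–4 mm on the glass positions, and each alone gives a tilt of 0.6–1.4°.
- The gripper read 63 mm on the 68 mm glasses, but both were held steadily.
- The mid-air check of `wet_glass_2` read a 3.6° tilt from the side camera alone, with a finger in the way. The final check did not bear it out.

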